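Wedge the whetstone into its sloping stand

TASK

Set up the sharpening stand: set the whetstone down gently on the sloping steel bed so that it slides fully home into the low corner, flat on the bed and against both the end stop and the side rail, and let go of it. Then push the wooden wedge, lying on the bed and thin end first, down the slope into the gap between the stone's long side and the wooden cleat until it is firmly tight and stays so by itself, but do not force it: the stone is brittle. Leave the other things on the worktop where they stand.

Things in the scene. Friction and masses are not known exactly. Their poses are not given: they have to be found in the camera images.
- stand: Sharpening stand, fixed: wooden base board 116 x 182 mm on four dowel posts that carry the sloping bed. Origin: centre of the underside of the base, on the worktop; z up, y along the board towards the bed's high end, x away from the rail. Behind it a wall shelf juts out at world x 0.605, z 0.284, with a waffle iron's handles out to x 0.546 (y -0.31..-0.16, z 0.31): keep the wrist clear.
- bed: The stand's wet, slippery steel bed. Origin: the low corner where stop, rail and plate meet. x: across, from the rail (12 deg uphill); y: lengthwise, from the stop (20 deg uphill); z: out of the plate. Plate x -12..100, y -15..165 mm. Rail: x below 0, y 6..148, 11 mm high. Stop: y below 0, x 2..56, 12 mm high. Wooden cleat, 17 mm high: y 92..151, facing the stone's long side, x about 72..100.
- stone: Grey whetstone, 50 x 150 x 25 mm (x, y, z), about 0.43 kg, two-layered; origin: centre of its underside, z up. Lies on the worktop to the right of the stand. Home, its origin is at x 25, y 75, z 0 mm of the bed, its axes along the bed's (or half a turn about z). It slides on the sloping bed by itself once let go. Brittle: a push of some 10 to 20 N on the wedge is right.
- wedge: Pale wooden wedge, 128 mm long (y), 30 high, 0.07 kg. Origin under mid-length. Thin end y -64 (20 thick); flat face x -13; other face tapers 1:8 to x 17 at y 16, then a parallel head, 30 thick, to y 64. In place, axes as the bed's: flat face on the stone, driven along bed -y. Gap to cleat 20.4..24.0 mm at bed y 95 and widening 1:8 uphill, set anew each time; so tight with origin at bed y 127..156.
- the_mug: Tin mug, 68 mm wide, 68 mm high; a bystander at the back. Origin: centre of its underside.
- mustard_pot: Lidded tan mustard pot, 64 mm wide, 80 mm high; a bystander at the back. Origin: centre of its underside.
- pepper_shaker: Tin pepper shaker, 46 mm wide, 82 mm high; a bystander on the left. Origin: centre of its underside.
- egg_timer: Egg timer with wooden ends, 54 mm wide, 110 mm high; a bystander at the back left. Origin: centre of its underside.
- ginger_tin: Round lidded spice tin, 60 mm wide, 92 mm high; a bystander on the left. Origin: centre of its underside.
- preserve_jar: Glass jar with a tin lid, 69 mm wide, 136 mm high; a bystander on the right. Origin: centre of its underside.

How it is judged:
By the outcome, as a careful person would: the job done as asked, in the order asked, and still so for the second after the job is handed in, with the robot touching nothing.
It also fails if it takes over 64 s, if anything falls off the work surface, if the arm or the gripper's body presses on something with over 40 N, if the wrist force passes 120 N, or if a joint passes its speed limit or range.

ROBOT

A 7-joint arm with a two-finger parallel gripper is mounted at the origin on a cart in front of the work surface, level with it; the furniture and walls round the work are solid. World frame = base frame: x ahead of the robot, y to its left, z up, the work surface at z = 0. Lengths are in m, angles in rad, forces in N, time in s.
With the tool pointing down it reaches from about 0.425 to 0.95 m from the base axis. Payload 4.7 kg.
Tool frame: the origin (TCP) lies midway between the tips of the shut fingers; the grasp point (between the pads) lies hold_point_z behind it (hold_point_z is the distance from the TCP to the grasp point, in m); z points along the fingers, y is the line along which they close (so a half turn about z gives the same grasp; the last joint's range is limited). The gripper opens to 85 mm and grips with 20 to 120 N. Pads are 22 mm wide; open, the fingers measure 114 mm over their backs; the gripper's body (76 mm by 85 mm) begins 54 mm behind the grasp point. The pads swing forward as they close: fully open they stand 13 mm farther back than shut.
Start: joints at [1.235, 0.469, -0.049, 1.532, 0.024, 1.141, -0.082], TCP at [0.204, -0.643, 0.231] pointing down, gripper open.
Joint ranges: [-2.59, 2.59], [-0.33, 1.99], [-1.39, 1.29], [0.1, 2.45], [-1.04, 4.18], [0.21, 1.99], [-2.66, 2.66]. Speed limits (rad/s): [2.57, 2.57, 3.14, 3.14, 3.14, 3.14, 3.14].

INTERFACE

Orientations are given as a unit quaternion [x, y, z, w].
In Python, from plant import * gives the robot as it stands.
- The arm moves only by the shell command python3 -m handwheel 'ROWS' [OPENING]. ROWS is JSON, a list of rows, each a list of 4 numbers: the shift along the tool's x, y, z as a fraction of full scale, then the turn about the tool's z as a fraction of full scale. In form: [[x, y, z, turn], ...]. A call has 1 to 12 rows; each row shifts and turns the commanded pose from where the row before left it, along the tool's axes as they then stand; what a row does not reach is not made up. Full scale, the value 1, is 0.05 m for a shift and 2 pi rad for a turn. A row lasts 1/8 s, in which the tool goes at most 62.5 mm and 10.7 degrees, less where a joint would pass 70% of its speed; a pose out of reach is approached as far as the arm can. A call with a number of a shift or a turn outside -1 to 1 is refused whole. A call with a gripper value outside its range is refused whole. OPENING is the closure, from -1 (fully open) to 1 (shut), so that 0 is half open, set as the call begins (- or left out, the last holds). The fingers move at their own pace and stop on an object; the grip force is fixed at half the most. Time passes only in rows, so rows that do not move let the fingers close. It gives the time, the measured TCP pose, the force, the opening and the grip force at its end, in the units of the state.
- state(): the state, without advancing time (a new reading comes with each control period).
- camera(name): name is "scene" or "side" or "wrist"; returns the picture (480x640x3 uint8, red, green, blue); there is no depth.
- camera_params(name): a dict with "K" (3x3 intrinsics, pixels), "k1" (the pictures are not rectified: a ray, as slopes to the right and down, at radius r is drawn at 1 + k1 r^2 times it, then the intrinsics apply), "rvec" (rotation vector, rad) and "tvec" (3), from world to camera coordinates, as OpenCV has them. Camera axes: x right, y down, z forward; pixel columns grow to the right and rows downward; lengths in m; the calibration is good to about 2 mm. A picture is of the moment at which its call begins: read the wrist's pose just before it. camera_params takes no time and is no camera call; for the wrist camera it gives the pose at the moment of the call.
- job_done(): hands the job in; it is judged then, once.
Trained networks look in the newest picture that a camera, given by its name, has taken for a name from the list of things; names that differ only in an ending like _2 or _b are one class to them, and where a whole thing is asked for, a point or a joint stands for the part that bears it (a point fixed in the world has none). Each returns a list of dicts, best first, with "p" (0 to 1); they miss things now and then, are a little off and sometimes report something else, mostly with a low value. They report only what shows in the picture. A call takes as long as a camera call.
- masks_of(camera, label): "region" (480x640 bool, what is visible of it) and "centre" ([column, row] in pixels, amid what is visible of it).
The state is a dict: "t": time; "q": joint angles; "joint_vel": joint speeds; "joint_efforts": joint torques, N m; "tcp_pos": TCP position; "tool_rot": TCP orientation; "ft_force": force on the tool from outside, world axes, zero at the start; "moment": the same for the moment, N m; "opening": opening from 0.0 (shut) to 1.0 (fully open); "grip_force": force on a finger pad.
Only numpy, scipy, OpenCV 4.12 (cv2) and the standard library are available. Lean on these libraries where they do the work, as an engineer would, in place of code of your own. Each camera call takes 0.05 s, during which the arm holds its last target. There are 200 camera calls.

## Working session

There is one attempt and no reset: what is moved stays moved. The work goes in short steps, Python scripts to look and compute and a shell command to move; the robot and the scene stay as the last step left them, time stands still between calls to the robot, and variables do not carry over. Pictures are saved under pics/ and viewed, at most 10 in all, crops included, and the job is handed in when it is done.

```bash
mkdir -p pics; ls
python3 - <<'E'
from plant import *
import cv2,numpy as np
s=state();print({k:np.round(v,3).tolist() for k,v in s.items()})
for n in("scene","side"):
    im=camera(n);cv2.imwrite(f"pics/{n}0.png",im[:,:,::-1])
    p=camera_params(n);print(n,{k:np.round(v,4).tolist() for k,v in p.items()})
    for l in("stand","bed","stone","wedge"):
        print(l,[(round(d["p"],2),np.round(d["centre"]).tolist(),int(d["region"].sum())) for d in masks_of(n,l)])
E
```

```text
pics
{'t': 0.0, 'q': [1.235, 0.469, -0.049, 1.534, 0.024, 1.141, -0.082], 'joint_vel': [0.001, 0.002, -0.001, 0.001, 0.001, 0.002, 0.0], 'joint_efforts': [-0.0, -51.031, -0.046, -23.771, 0.011, 0.008, 0.0], 'tcp_pos': [0.204, -0.643, 0.23], 'tool_rot': [0.988, 0.153, -0.0, -0.001], 'ft_force': [-0.871, -0.515, -0.098], 'moment': [-0.031, -0.004, -0.01], 'grip_force': 0.0, 'opening': 1.0}
scene {'K': [[563.5095, 0.0, 321.9379], [0.0, 563.5095, 246.1331], [0.0, 0.0, 1.0]], 'k1': -0.0171, 'rvec': [2.3423, -0.2967, 0.1276], 'tvec': [-0.5415, 0.1012, 1.6884]}
stand [(0.73, [302.0, 234.0], 2313)]
bed [(0.87, [302.0, 230.0], 1949), (0.68, [303.0, 234.0], 2359)]
stone [(0.68, [333.0, 340.0], 1089)]
wedge [(0.63, [282.0, 191.0], 279), (0.37, [303.0, 232.0], 1903)]
side {'K': [[605.5095, 0.0, 323.4803], [0.0, 605.5095, 238.271], [0.0, 0.0, 1.0]], 'k1': -0.0919, 'rvec': [1.9983, -1.3051, 0.5931], 'tvec': [-0.2421, 0.3673, 1.6185]}
stand [(0.92, [318.0, 250.0], 1162)]
bed [(0.71, [321.0, 242.0], 793)]
stone [(0.79, [415.0, 285.0], 774)]
wedge [(0.82, [231.0, 232.0], 454)]
```

Run:
```python
import cv2
a=cv2.imread("pics/scene0.png")[130:430,150:550];b=cv2.imread("pics/side0.png")[130:430,150:550]
cv2.imwrite("pics/a.png",cv2.resize(a,(800,600),interpolation=2));cv2.imwrite("pics/b.png",cv2.resize(b,(800,600),interpolation=2))
```

```text
(no output)
```

View pics/a.png

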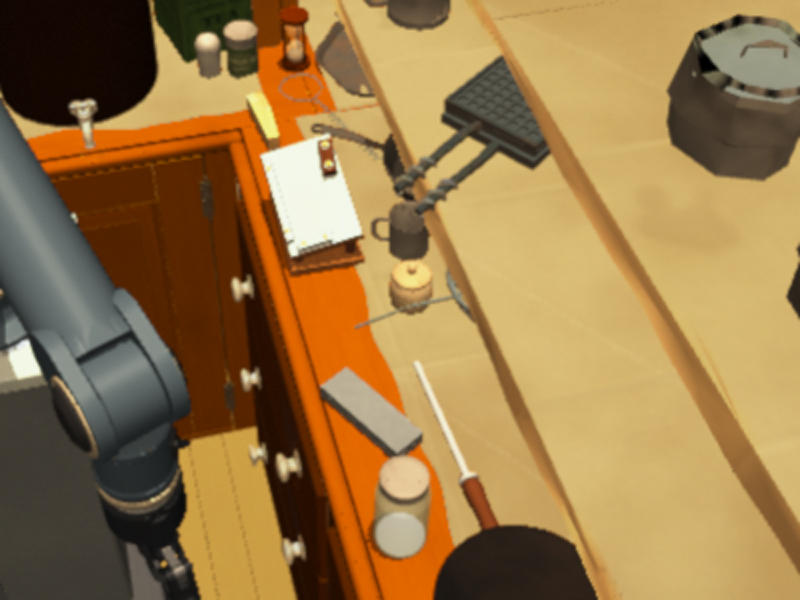

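View pics/b.png

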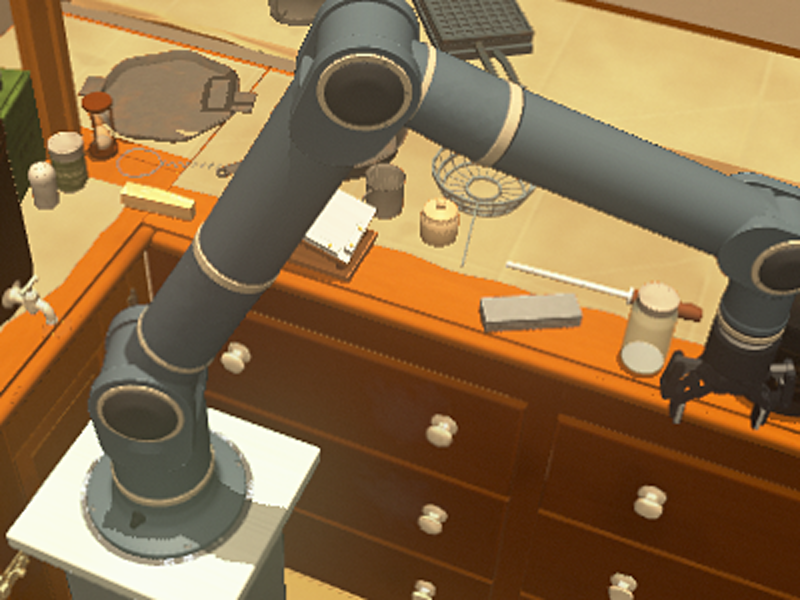

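```bash
cat > h.py <<'E'
import numpy as np,cv2
from scipy.optimize import minimize
from scipy.spatial.transform import Rotation as Ro
def proj(P,c):
    R=cv2.Rodrigues(np.array(c["rvec"],float))[0]; p=P@R.T+np.ravel(c["tvec"]); s=p[:,:2]/p[:,2:]
    s=s*(1+c["k1"]*(s**2).sum(1,keepdims=True)); K=np.array(c["K"]); return s@K[:2,:2].T+K[:2,2]
def ray(uv,c):
    K=np.array(c["K"]); d=(np.array(uv,float)-K[:2,2])/[K[0,0],K[1,1]]; s=d.copy()
    for _ in range(20): s=d/(1+c["k1"]*(s**2).sum(-1,keepdims=True))
    R=cv2.Rodrigues(np.array(c["rvec"],float))[0]
    return -R.T@np.ravel(c["tvec"]), np.append(s,1)@R
def onz(uv,c,z):
    o,d=ray(uv,c); return o+d*(z-o[2])/d[2]
def box(x0,x1,y0,y1,z0,z1): return np.array([[x,y,z] for x in(x0,x1) for y in(y0,y1) for z in(z0,z1)],float)
def Rbed(yaw):
    s=np.sin(np.radians(20));c=np.cos(np.radians(20));sx=np.sin(np.radians(12))
    y=np.array([0,c,s]);b=-sx*s/c;x=np.array([np.sqrt(1-b*b-sx*sx),b,sx])
    return Ro.from_euler("z",yaw).as_matrix()@np.stack([x,y,np.cross(x,y)],1)
WEDGE=np.array([[x,y,z] for z in(0,.03) for x,y in((-.013,-.064),(.007,-.064),(.017,.016),(.017,.064),(-.013,.064))])
STONE=box(-.025,.025,-.075,.075,0,.025)
PLATE=box(-.012,.1,-.015,.165,-.003,0)
S=8
def mask(P,c):
    m=np.zeros((480,640),np.uint8); h=cv2.convexHull((proj(P,c)*64).round().astype(np.int32))
    cv2.fillConvexPoly(m,h,255,shift=6,lineType=cv2.LINE_AA); return m/255.
def fit(place,obs,x0s,step):
    def cost(x): 
        t=0
        for m,c in obs:
            r=mask(place(x),c); t+=1-np.minimum(r,m).sum()/np.maximum(r,m).sum()
        return t/len(obs)
    best=None
    for x0 in x0s:
        x0=np.array(x0,float); sim=np.vstack([x0]+[x0+np.eye(len(x0))[i]*step[i] for i in range(len(x0))])
        for _ in range(2):
            r=minimize(cost,sim[0],method="Nelder-Mead",options=dict(initial_simplex=sim,xatol=1e-4,fatol=1e-5,maxiter=400))
            sim=sim-sim[0]+r.x
        if best is None or r.fun<best.fun: best=r
    return best
def flat(model):
    return lambda x:model@Ro.from_euler("z",x[2]).as_matrix().T+[x[0],x[1],0]
E
python3 - <<'E'
from plant import *
from h import *
try: print(hold_point_z)
except NameError: print([k for k in dir() if k[0]!="_"])
C={n:camera_params(n) for n in("scene","side")}
def top(n,l): 
    r=masks_of(n,l); return r[0]["region"].astype(float),C[n]
for l,M in(("stone",STONE),("wedge",WEDGE)):
    o=[top(n,l) for n in C]; 
    c0=onz(masks_of("scene",l)[0]["centre"],C["scene"],.02)
    r=fit(flat(M),o,[[c0[0],c0[1],a] for a in np.arange(0,2*np.pi,np.pi/4)],[.02,.02,.3]); print(l,c0.round(3),r.x.round(4),round(r.fun,3))
o=[top("scene","bed")]
c0=onz(masks_of("scene","bed")[0]["centre"],C["scene"],.07)
for z in (None,):
    f=lambda x:PLATE@Rbed(x[2]).T+[x[0],x[1],x[3]]
    r=fit(f,o,[[c0[0],c0[1],a,.05] for a in np.arange(0,2*np.pi,np.pi/4)],[.03,.03,.3,.02]);print("bed",c0.round(3),r.x.round(4),round(r.fun,3))
    np.save("bed0.npy",r.x)
E
```

```text
0.0187
stone [ 0.496 -0.367  0.02 ] [ 0.5036 -0.3511  3.6447] 0.148
wedge [0.491 0.282 0.02 ] [0.4887 0.2941 0.0781] 0.146
bed [0.501 0.02  0.07 ] [ 0.4665 -0.0633  6.3411  0.0561] 0.103
```

```bash
python3 -m handwheel '[[0.93,-0.465,0,0],[0.93,-0.465,0,0],[0.93,-0.465,0,0],[0.93,-0.465,0,0],[0.93,-0.465,0,0],[0.93,-0.465,0,0],[0.93,-0.465,0,0],[0.93,-0.465,0,0],[0,0,0,-0.028],[0,0,0,-0.028],[0,0,0,-0.028],[0,0,0,-0.028]]' -1;  python3 -m handwheel '[[0,0,0,-0.028],[0,0,0,-0.028],[0,0,0,-0.028],[0,0,0,-0.028],[0,0,0,-0.028],[0,0,0,-0.028],[0,0,0,0]]'
python3 - <<'E'
from plant import *
from h import *
s=state();print(s["tcp_pos"],Ro.from_quat(s["tool_rot"]).as_matrix().round(3).tolist(),s["q"],s["ft_force"])
c=camera_params("wrist");im=camera("wrist");cv2.imwrite("pics/w1.png",im[:,:,::-1])
for d in masks_of("wrist","stone"):
    print(d["p"],d["centre"],d["region"].sum(),np.argwhere(d["region"]).min(0),np.argwhere(d["region"]).max(0))
m=masks_of("wrist","stone")[0]["region"].astype(float)
r=fit(flat(STONE),[(m,c)],[[.5,-.35,.5]],[.02,.02,.2]);print(r.x,r.fun)
E
```

```text
t: 2.4
tcp_pos: [0.5024, -0.3539, 0.2314]
tool_rot: [0.874, 0.487, -0.0, 0.0]
ft_force: [-0.4, 1.2, -0.1]
opening: 1.001
grip_force: 0.0
t: 3.28
tcp_pos: [0.5023, -0.354, 0.2313]
tool_rot: [0.513, 0.858, 0.0, 0.0]
ft_force: [0.1, 0.2, 1.0]
opening: 1.003
grip_force: 0.0
[ 0.50226133 -0.3540139   0.23131989] [[-0.473, 0.881, 0.0], [0.881, 0.473, 0.0], [0.0, 0.0, -1.0]] [ 0.94333822  0.42328761 -0.53890265  1.66142641  0.23585169  1.12212829
  0.83333139] [0.07677199 0.23907228 1.04334881]
0.77 [315.4, 192.7] 7542 [120 291] [270 344]
0.4 [228.9, 361.1] 6054 [297 193] [431 265]
[ 0.50404592 -0.35228256  0.50246711] 0.04252044808897493
```

View pics/w1.png

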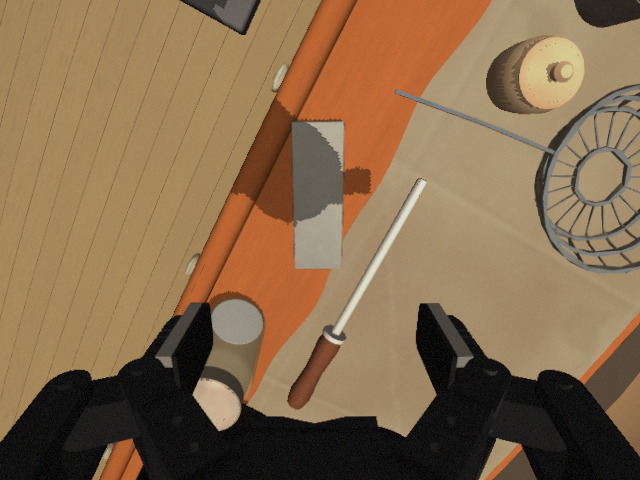

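```bash
python3 -m handwheel '[[0.012,0.048,1,-0.0016],[0,0,1,0],[0,0,1,0],[0,0,1,0],[0,0,0.4,0],[0,0,0.18,0],[0,0,0,0]]' -1; python3 -m handwheel '[[0,0,0,0],[0,0,0,0],[0,0,0,0],[0,0,0,0],[0,0,0,0]]' 1
```

```text
t: 4.3
tcp_pos: [0.505, -0.3525, 0.0033]
tool_rot: [0.508, 0.861, -0.0, 0.001]
ft_force: [-0.2, 0.6, 0.3]
opening: 1.0
grip_force: 0.0
t: 4.92
tcp_pos: [0.5049, -0.3527, 0.0037]
tool_rot: [0.508, 0.861, -0.0, 0.001]
ft_force: [-0.9, 0.1, 7.0]
opening: 0.572
grip_force: 64.4
```

```bash
cat >> h.py <<'E'
CLEAT=box(.072,.1,.092,.151,0,.017)
def bedpts(x): 
    return PLATE@Rbed(x[2]).T+[x[0],x[1],x[3]]
E
python3 - <<'E'
from plant import *
from h import *
o=[]
for n in("scene","side"):
    im=camera(n);cv2.imwrite(f"pics/{n}2.png",im[:,:,::-1]);c=camera_params(n)
    for d in masks_of(n,"bed"): print(n,d["p"],d["centre"],d["region"].sum())
    o.append((masks_of(n,"bed")[0]["region"].astype(float),c))
r=fit(bedpts,o,[np.load("bed0.npy"),[.467,-.063,0,.05]],[.02,.02,.2,.02]);print(r.x,r.fun)
np.save("bed1.npy",r.x)
v=[]
for m,c in o:
    im=cv2.imread("pics/%s2.png"%("scene" if len(v)==0 else "side"))
    p=proj(bedpts(r.x),c); x0,y0=(p.mean(0)-[50,60]).astype(int)
    k=cv2.resize(im[y0:y0+120,x0:x0+100],None,fx=4,fy=4,interpolation=2)
    q=((proj(bedpts(r.x)[1::2],c)+.5-[x0,y0])*4).astype(int)
    cv2.polylines(k,[q[[0,1,3,2]]],True,(0,0,255),1); v.append(k)
cv2.imwrite("pics/v2.png",np.hstack(v))
E
```

```text
scene 0.83 [304.4, 207.8] 254
side 0.66 [325.4, 242.6] 499
[ 0.46750857 -0.04900221  6.32121157  0.04680637] 0.8205198018008082
```

View pics/v2.png

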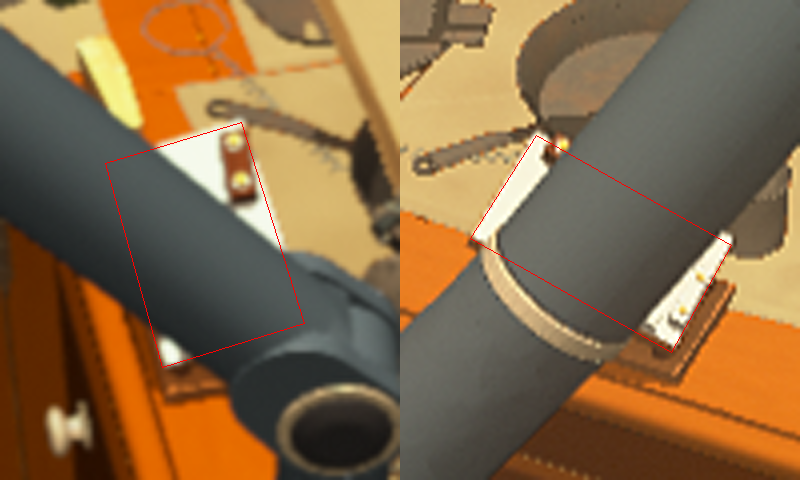

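```bash
python3 -m handwheel '[[0,0,-0.65,0],[0.12,-0.22,-1,0],[0.12,-0.22,-1,0],[0.12,-0.22,-1,0],[0.12,-0.22,-1,0],[0.864,0.524,0,0],[0.864,0.524,0,0],[0.864,0.524,0,0],[0.864,0.524,0,0],[0.864,0.524,0,0]]'; python3 -m handwheel '[[0,0,0,0.0237],[0,0,0,0.0237],[0,0,0,0.0237],[0,0,0,0]]'
python3 - <<'E'
from plant import *
from h import *
s=state();print(s["tcp_pos"],Ro.from_quat(s["tool_rot"]).as_matrix().round(3).tolist())
c=camera_params("wrist");im=camera("wrist");cv2.imwrite("pics/w3r.png",im[:,:,::-1]);np.save("w3c.npy",c,allow_pickle=True)
ms={}
for l in("bed","stone"):
    for i,d in enumerate(masks_of("wrist",l)): print(l,d["p"],d["centre"],d["region"].sum()); ms[l+str(i)]=d["region"]
np.savez("w3m.npz",**ms)
k=im[:,:,::-1].copy();cn,_=cv2.findContours(ms["bed0"].astype(np.uint8),0,1);cv2.drawContours(k,cn,-1,(0,255,0),1)
x=np.load("bed1.npy");q=proj(bedpts(x)[1::2],c).astype(int);cv2.polylines(k,[q[[0,1,3,2]]],True,(0,0,255),1)
cv2.imwrite("pics/w3.png",k)
E
```

```text
t: 6.48
tcp_pos: [0.4629, -0.0984, 0.234]
tool_rot: [0.508, 0.861, -0.0, -0.001]
ft_force: [1.3, 0.0, -5.6]
opening: 0.57
grip_force: 64.1
t: 6.98
tcp_pos: [0.4631, -0.0999, 0.2341]
tool_rot: [0.685, 0.728, -0.001, -0.001]
ft_force: [0.2, 0.6, -4.2]
opening: 0.57
grip_force: 64.1
[ 0.46311218 -0.09990447  0.2340526 ] [[-0.06, 0.998, -0.002], [0.998, 0.06, -0.0], [0.0, -0.002, -1.0]]
bed 0.8 [392.8, 75.0] 21570
stone 0.85 [311.4, 260.7] 38210
```

View pics/w3.png

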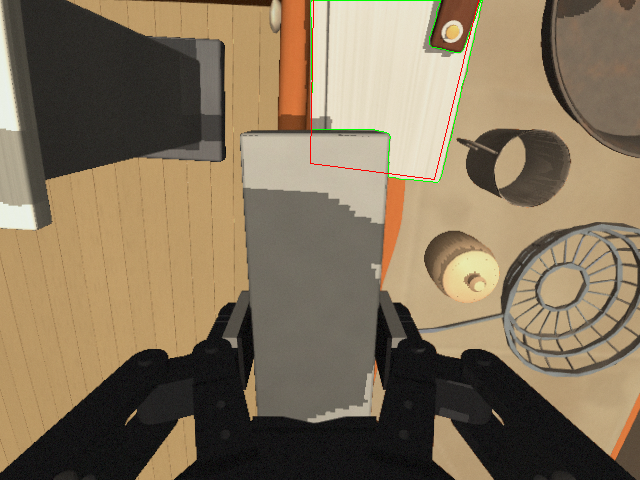

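```bash
cat > b.py <<'E'
from h import *
RAIL=box(-.012,0,.006,.148,0,.011)
c=np.load("w3c.npy",allow_pickle=True).item();d=np.load("w3m.npz");m=d["bed0"].astype(float)
v=np.ones((480,640));v[cv2.dilate(d["stone0"].astype(np.uint8),np.ones((15,15)))>0]=0;v[300:]=0;v[:62,415:490]=0;v[100:,:]*=1
v[120:,230:400]=0
import sys
cs=dict(zip(("scene",),(None,)))
from plant import camera_params
cs=camera_params("scene");S0=np.array([[281,206.5],[313,198.5],[330,247],[295,256]])
def parts(x):
    R=Rbed(x[2]);T=lambda P:P@R.T+[x[0],x[1],x[3]]
    return T(PLATE),T(RAIL)
def cost(x,w=1):
    r=np.maximum(*[mask(p,c) for p in parts(x)])*v; t=1-np.minimum(r,m*v).sum()/np.maximum(r,m*v).sum()
    p=proj(parts(x)[0][1::2],cs)[[1,3,2,0]]
    return t+w*.003*np.minimum(np.linalg.norm(p-S0,axis=1),5).sum()/4
for w in(0,1,4):
  for x0 in ([.467,-.055,.04,.052],[.465,-.05,.03,.06]):
    x0=np.array(x0);sim=np.vstack([x0]+[x0+np.eye(4)[i]*[.015,.015,.1,.015][i] for i in range(4)])
    for _ in range(3):
        r=minimize(cost,sim[0],args=(w,),method="Nelder-Mead",options=dict(initial_simplex=sim,xatol=1e-5,fatol=1e-6,maxiter=500));sim=sim-sim[0]+r.x
    print(w,r.x.round(4),round(cost(r.x,0),4),proj(parts(r.x)[0][1::2],cs)[[1,3,2,0]].round(1).tolist())
np.save("bed2.npy",r.x)
R=Rbed(r.x[2]);T=lambda p:R@np.array(p)+[r.x[0],r.x[1],r.x[3]]
im=cv2.imread("pics/w3r.png")
for P in(PLATE[1::2],RAIL[1::2],CLEAT[::2],CLEAT[1::2]):
    q=(proj(P@R.T+r.x[[0,1,3]],c)*2).astype(int)[[0,1,3,2]]
    im2=cv2.resize(im,None,fx=2,fy=2) if P.shape and 'k' not in globals() else k
    k=im2;cv2.polylines(k,[q],True,(0,0,255),1)
cv2.imwrite("pics/w4.png",k[:440,520:1060])
E
python3 b.py
```

```text
0 [ 0.4705 -0.0525  0.0537  0.0504] 0.0066 [[280.2, 207.3], [314.3, 196.5], [330.9, 246.9], [295.4, 258.1]]
0 [ 0.4706 -0.0526  0.0548  0.0502] 0.0066 [[280.2, 207.4], [314.2, 196.6], [330.9, 246.9], [295.4, 258.2]]
1 [ 0.4703 -0.052   0.0514  0.0506] 0.0069 [[280.2, 207.1], [314.3, 196.4], [330.7, 246.8], [295.3, 257.9]]
1 [ 0.4704 -0.0523  0.0523  0.0506] 0.0066 [[280.2, 207.2], [314.3, 196.5], [330.8, 246.8], [295.3, 258.0]]
4 [ 0.4699 -0.0515  0.0452  0.0513] 0.0074 [[280.3, 206.8], [314.4, 196.2], [330.6, 246.7], [295.0, 257.7]]
4 [ 0.4699 -0.0517  0.0464  0.0512] 0.0072 [[280.3, 206.9], [314.4, 196.3], [330.6, 246.7], [295.1, 257.8]]
```

View pics/w4.png

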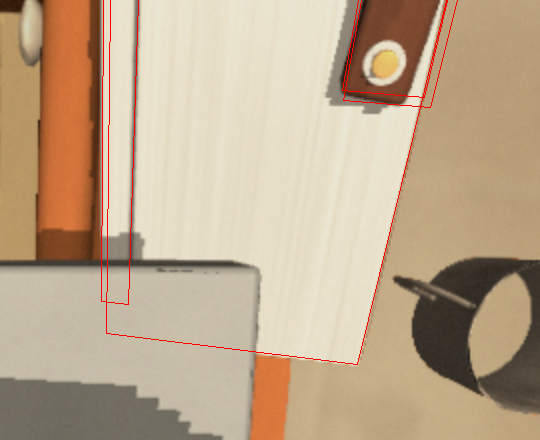

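```bash
python3 -m handwheel '[[-0.907,0.096,0,0],[-0.907,0.096,0,0],[0,0,1,0],[0,0,1,0],[0,0,1,0],[0,0,1,0],[0,0,0.35,0],[0,0,0.15,0],[0,0,0.07,0],[0,0,0,0]]'; python3 -m handwheel '[[0,0,0,0],[0,0,0,0],[-0.4,0,0,0],[0,0,-0.02,0],[0,0,0,0]]' -0.46; python3 -m handwheel '[[0,0,0,0],[0,0,0,0],[0,0,0,0],[0,0,0,0]]' 1
```

```text
t: 8.38
tcp_pos: [0.4801, -0.1904, 0.0076]
tool_rot: [0.686, 0.728, 0.0, 0.001]
ft_force: [0.8, 0.2, -4.2]
opening: 0.572
grip_force: 64.4
t: 9.0
tcp_pos: [0.4804, -0.2095, 0.0077]
tool_rot: [0.686, 0.728, 0.0, 0.0]
ft_force: [-0.3, -0.3, -0.2]
opening: 0.726
grip_force: 0.0
t: 9.5
tcp_pos: [0.4805, -0.2092, 0.0077]
tool_rot: [0.686, 0.728, 0.0, 0.0]
ft_force: [-0.8, 1.7, 5.4]
opening: 0.572
grip_force: 63.3
```

```bash
python3 -m handwheel '[[0,0,-1,0],[0,0,-1,0],[0,0,-1,0],[0,0,-1,0],[0.84,0.115,0,0],[0.84,0.115,0,0],[0.84,0.115,0,0],[0.84,0.115,0,0],[0.84,0.115,0,0],[0,0,0.72,0],[0,0,0.72,0],[0,0,0,0]]'; python3 -m handwheel '[[0,0,0.05,0],[0,0,0.05,0],[0,0,0.05,0],[0,0,0.05,0],[0,0,0.05,0],[0,0,0.05,0]]'
```

```text
t: 11.0
tcp_pos: [0.4931, 0.0009, 0.1321]
tool_rot: [0.686, 0.728, -0.003, -0.003]
ft_force: [0.9, -0.1, -3.5]
opening: 0.57
grip_force: 65.3
t: 11.75
tcp_pos: [0.4969, 0.0011, 0.1205]
tool_rot: [0.686, 0.727, 0.0, 0.0]
ft_force: [-1.4, -1.2, -1.4]
opening: 0.57
grip_force: 65.6
```

```bash
python3 -m handwheel '[[0,0,0.05,0],[0,0,0.05,0],[0,0,0.05,0]]';python3 -m handwheel '[[0,0,0.05,0],[0,0,0.05,0]]'
```

```text
t: 12.12
tcp_pos: [0.4966, 0.0013, 0.1127]
tool_rot: [0.686, 0.728, 0.0, 0.0]
ft_force: [-0.3, -0.7, -0.9]
opening: 0.57
grip_force: 65.2
t: 12.38
tcp_pos: [0.4966, 0.0014, 0.1076]
tool_rot: [0.686, 0.728, 0.0, 0.0]
ft_force: [-1.8, -1.8, -1.1]
opening: 0.568
grip_force: 64.9
```

```bash
python3 -m handwheel '[[0,0,0.05,0],[0,0,0.05,0],[0,0,0.05,0],[0,0,0.03,0]]';python3 -m handwheel '[[0,0,0.03,0],[0,0,0.03,0]]'
python3 - <<'E'
from plant import *
from h import *
cv2.imwrite("pics/w5.png",camera("wrist")[:,:,::-1])
E
```

```text
t: 12.88
tcp_pos: [0.4966, 0.0013, 0.0986]
tool_rot: [0.686, 0.728, -0.0, -0.0]
ft_force: [-1.1, -0.4, -0.6]
opening: 0.572
grip_force: 64.4
t: 13.12
tcp_pos: [0.4967, 0.0013, 0.0958]
tool_rot: [0.686, 0.727, 0.0, 0.0]
ft_force: [-1.1, -0.9, -0.1]
opening: 0.568
grip_force: 64.3
```

View pics/w5.png

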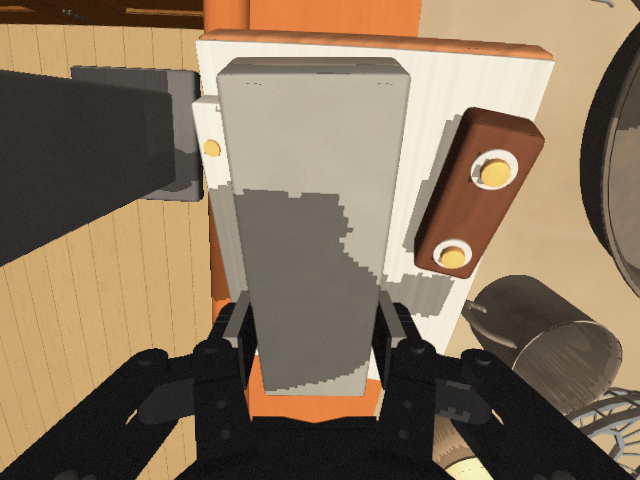

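```bash
python3 -m handwheel '[[0,0,0.03,0],[0,0,0.03,0]]';python3 -m handwheel '[[0,0,0.03,0],[0,0,0.03,0]]'
```

```text
t: 13.42
tcp_pos: [0.4967, 0.0012, 0.0929]
tool_rot: [0.686, 0.728, -0.0, 0.0]
ft_force: [-2.6, -3.5, 10.0]
opening: 0.565
grip_force: 65.3
t: 13.68
tcp_pos: [0.4976, -0.0006, 0.0918]
tool_rot: [0.687, 0.727, -0.001, 0.002]
ft_force: [-7.5, -8.1, 23.9]
opening: 0.564
grip_force: 67.5
```

```bash
python3 -m handwheel '[[0,0,-0.03,0],[0,0,0,0]]'; python3 -m handwheel '[[0,0,0,0],[0,0,0,0],[0,0,0,0]]' -0.5; python3 -m handwheel '[[0,0,0,0],[0,0,0,0]]' -1; python3 -m handwheel '[[0,0,-0.3,0],[0,0,-0.6,0],[0,0,-1,0],[0,0,-1,0],[-0.5,0,-0.5,0],[-0.5,0,0,0],[0,0,0,0]]'
python3 - <<'E'
from plant import *
from h import *
c=camera_params("wrist");cv2.imwrite("pics/w6r.png",camera("wrist")[:,:,::-1]);np.save("w6c.npy",c,allow_pickle=True)
d=masks_of("wrist","stone")[0];np.save("w6s.npy",d["region"])
x=np.load("bed2.npy");x=np.array([.4703,-.0523,.052,.0506]);R=Rbed(x[2]);b=lambda P:P@R.T+x[[0,1,3]]
r=fit(lambda p:b(STONE@Ro.from_euler("z",p[2]).as_matrix().T+[p[0],p[1],0]),[(d["region"].astype(float),c)],[[.025,.075,0]],[.01,.01,.05]);print(d["p"],r.x,r.fun)
k=cv2.imread("pics/w6r.png")
for P in(PLATE[1::2],CLEAT[::2],CLEAT[1::2],(STONE+[.025,.075,0])[1::2],(STONE+[.025,.075,0])[::2]):
    cv2.polylines(k,[proj(b(P),c).astype(int)[[0,1,3,2]]],True,(0,0,255),1)
cv2.imwrite("pics/w6.png",k)
E
```

```text
t: 13.92
tcp_pos: [0.4973, 0.0003, 0.0922]
tool_rot: [0.686, 0.727, -0.0, 0.001]
ft_force: [-2.2, -4.1, 7.7]
opening: 0.569
grip_force: 65.7
t: 14.3
tcp_pos: [0.4963, 0.0019, 0.0911]
tool_rot: [0.686, 0.728, -0.0, -0.0]
ft_force: [-1.3, 1.4, 0.2]
opening: 0.748
grip_force: 0.5
t: 14.55
tcp_pos: [0.4969, 0.0015, 0.0914]
tool_rot: [0.686, 0.728, 0.0, 0.0]
ft_force: [0.0, -0.2, 0.3]
opening: 1.001
grip_force: 0.0
t: 15.42
tcp_pos: [0.4997, -0.0504, 0.2624]
tool_rot: [0.688, 0.726, 0.0, 0.001]
ft_force: [-0.3, 0.6, -0.1]
opening: 0.999
grip_force: 0.0
0.76 [ 0.02372637  0.07429831 -0.00414798] 0.04827782885256071
```

View pics/w6.png

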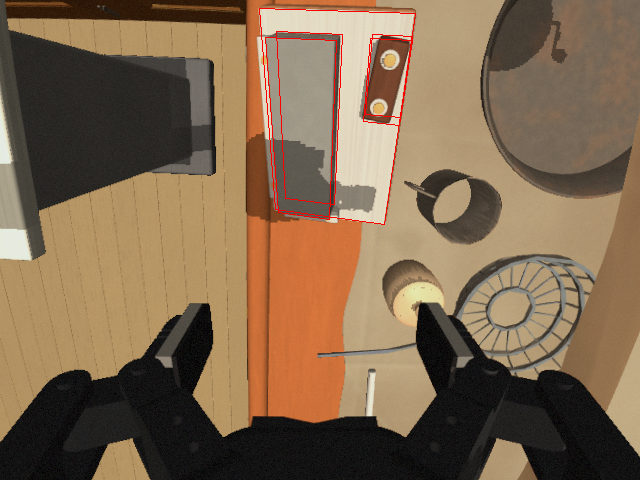

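```bash
python3 -m handwheel '[[0.97,0,0,0],[0.97,0,0,0],[0.97,0,0,0],[0.97,0,0,0],[0.97,0,0,0],[0.97,0,0,0],[0,0,0,0]]'
python3 - <<'E'
from plant import *
from h import *
x=np.array([.4703,-.0523,.052,.0506]);R=Rbed(x[2])
c=np.load("w6c.npy",allow_pickle=True).item();im=cv2.imread("pics/w6r.png").astype(int)
def bz(uv,z):
    o,d=ray(uv,c);o=R.T@(o-x[[0,1,3]]);d=R.T@d;return (o+d*(z-o[2])/d[2])*1000
br=(im[:,:,2]>1.8*im[:,:,1])&(im[:,:,2]>45)&(im[:,:,2]<170)
s=np.load("w6s.npy")
for v in range(40,122,10):
    u=[k for k in range(352,400) if br[v,k]][:1]
    e=np.flatnonzero(s[v])[-1]
    print(v,u,bz((u[0],v),0).round(1)[:2] if u else 0,bz((u[0],v),.017).round(1)[:2] if u else 0,"stone R@25",e,bz((e+.5,v),.025).round(1)[:2])
print(im[80,340:375].tolist())
st=state();print(st["tcp_pos"],st["tool_rot"])
c=camera_params("wrist");k=camera("wrist")[:,:,::-1].copy();cv2.imwrite("pics/w7r.png",k)
d=masks_of("wrist","wedge")
print([(e["p"],e["centre"],e["region"].sum()) for e in d]);m=d[0]["region"].astype(float)
for a in(.08,.08+np.pi):
    r=fit(flat(WEDGE),[(m,c)],[[.489,.294,a]],[.02,.02,.1]);print(r.x.round(4),r.fun)
    q=proj(flat(WEDGE)(r.x),c).astype(int);cv2.polylines(k,[q[:5],q[5:]],True,(0,0,255) if a<1 else (255,0,0),1)
cv2.imwrite("pics/w7.png",k)
E
```

```text
t: 16.4
tcp_pos: [0.4797, 0.248, 0.2617]
tool_rot: [0.682, 0.731, 0.001, -0.002]
ft_force: [0.2, -1.2, -0.3]
opening: 1.002
grip_force: 0.0
40 [] 0 0 stone R@25 339 [ 52.2 150.4]
50 [383] [ 80.6 140.8] [ 81.4 144.1] stone R@25 339 [ 52.5 144.1]
60 [] 0 0 stone R@25 338 [ 52.  137.7]
70 [] 0 0 stone R@25 338 [ 52.3 131.1]
80 [] 0 0 stone R@25 338 [ 52.6 124.3]
90 [] 0 0 stone R@25 337 [ 52.2 117.2]
100 [369] [ 73.7 103.7] [ 75.  109.2] stone R@25 337 [ 52.5 110. ]
110 [] 0 0 stone R@25 336 [ 52.  102.5]
120 [] 0 0 stone R@25 336 [52.3 94.7]
[[196, 220, 228], [196, 220, 228], [194, 220, 229], [196, 220, 229], [189, 214, 225], [194, 218, 228], [193, 218, 228], [194, 218, 227], [192, 217, 227], [191, 217, 227], [193, 217, 227], [192, 216, 227], [192, 217, 226], [191, 216, 226], [191, 215, 226], [190, 215, 225], [193, 218, 228], [196, 220, 229], [197, 220, 230], [189, 211, 223], [187, 211, 223], [194, 218, 228], [201, 223, 229], [194, 218, 228], [116, 130, 139], [116, 132, 139], [113, 127, 135], [114, 128, 135], [106, 123, 131], [92, 103, 111], [31, 47, 78], [33, 55, 95], [40, 64, 107], [49, 73, 118], [44, 67, 113]]
[0.47971218 0.24802282 0.26167432] [ 0.68225425  0.73111281  0.00089007 -0.00154786]
[(0.6, [331.3, 144.4], np.int64(3273))]
[0.4891 0.2913 0.1119] 0.09279366387978583
[0.4906 0.2929 3.2428] 0.19680081417272843
```

View pics/w7.png

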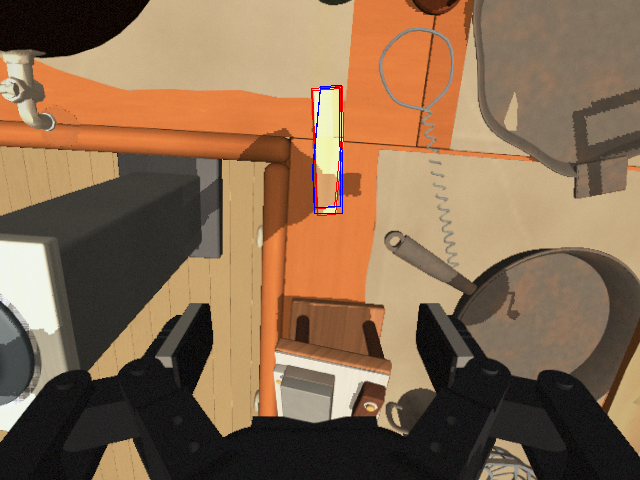

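Run:
```python
from h import *
x=np.array([.4703,-.0523,.052,.0506]);R=Rbed(x[2])
c=np.load("w6c.npy",allow_pickle=True).item();im=cv2.imread("pics/w6r.png").astype(int)
def bz(uv,z):
    o,d=ray(uv,c);o=R.T@(o-x[[0,1,3]]);d=R.T@d;return (o+d*(z-o[2])/d[2])*1000
P=[]
for v in range(50,118,4):
    a=[k for k in range(355,395) if im[v,k,2]>1.5*im[v,k,1]]
    b=[k for k in range(325,352) if im[v,k].mean()>165]
    if a and b: 
        p=bz((a[0]-.5,v),0);q=bz((a[0]-.5,v),.017);e=bz((b[0]-.5,v),.025);P.append([*p[:2],*q[:2],*e[:2]])
P=np.array(P);print(P[::3].round(1))
for i in(0,2,4):
    f=np.polyfit(P[:,i+1],P[:,i],1);print(f.round(3),np.polyval(f,95).round(2))
w=cv2.imread("pics/w7r.png").astype(int)
for v in range(84,220,8):
    a=[k for k in range(300,355) if w[v,k,1]>1.02*135 and w[v,k,2]>180]
    print(v,a[:1],a[-1:],end=" ")
```

```text
[[ 75.9 140.6  77.  143.9  52.5 144.1]
 [ 74.5 132.2  75.7 136.   52.8 136.4]
 [ 73.1 123.5  74.3 127.8  52.4 128.4]
 [ 72.4 114.5  73.7 119.3  52.8 120.1]
 [ 71.6 105.2  73.  110.5  52.4 111.4]
 [ 70.1  95.4  71.5 101.3  52.8 102.5]]
[ 0.12  58.649] 70.09
[ 0.12  59.372] 70.82
[2.0000e-03 5.2228e+01] 52.43
84 [300] [347] 92 [300] [346] 100 [314] [345] 108 [313] [343] 116 [314] [343] 124 [314] [343] 132 [314] [344] 140 [315] [343] 148 [315] [343] 156 [316] [342] 164 [317] [341] 172 [317] [340] 180 [317] [338] 188 [317] [337] 196 [318] [337] 204 [318] [337] 212 [318] [336]
```

```bash
python3 -m handwheel '[[0.6,0.135,0,0],[0.6,0.135,0.6,0],[0,0,1,-0.0068],[0,0,1,0],[0,0,1,0],[0,0,1,0],[0,0,0.25,0],[0,0,0.14,0],[0,0,0,0]]' -1; python3 -m handwheel '[[0,0,0,0],[0,0,0,0],[0,0,0,0],[0,0,0,0],[0,0,0,0]]' 1
python3 - <<'E'
from plant import *
from h import *
c=np.load("w6c.npy",allow_pickle=True).item()
x=np.array([.4703,-.0523,.052,.0506]);R=Rbed(x[2])
print(proj(np.array([[.05,.15,.025],[.05,.1,.025],[.05,.03,.025],[.05,.1,0],[.072,.1,0],[.072,.1,.017],[0,.1,.025]])@R.T+x[[0,1,3]],c).round(1))
for v in(40,85,105,150,190):
    s=np.load("w6s.npy");print(v,np.flatnonzero(s[v])[[0,-1]])
E
```

```text
t: 17.62
tcp_pos: [0.4934, 0.3031, 0.0131]
tool_rot: [0.671, 0.742, 0.001, 0.0]
ft_force: [0.8, 0.3, -0.0]
opening: 1.001
grip_force: 0.0
t: 18.25
tcp_pos: [0.4928, 0.303, 0.0126]
tool_rot: [0.67, 0.742, 0.0, 0.0]
ft_force: [0.0, -1.7, 6.0]
opening: 0.334
grip_force: 59.9
[[336.3  40.4]
 [333.8 113. ]
 [330.9 192. ]
 [339.3 102.4]
 [366.4 104.5]
 [364.  111.8]
 [270.7 107.9]]
40 [265 339]
85 [269 337]
105 [270 336]
150 [274 335]
190 [277 333]
```

```bash
python3 -m handwheel '[[0,0,-1,0.008],[0,0,-1,0],[0,0,-1,0],[0,0,-1,0],[-0.916,0.096,0,0],[-0.916,0.096,0,0],[-0.916,0.096,0,0],[-0.916,0.096,0,0],[-0.916,0.096,0,0],[-0.916,0.096,0,0],[0,0,0,0]]'
python3 - <<'E'
from plant import *
from h import *
st=state();p=st["tcp_pos"];R=Ro.from_quat(st["tool_rot"]).as_matrix();yaw=np.arctan2(R[1,0],R[0,0])-np.pi/2
print(p,yaw)
c=camera_params("wrist");im=camera("wrist");cv2.imwrite("pics/w8r.png",im[:,:,::-1])
d=masks_of("wrist","wedge");print([(e["p"],e["centre"],e["region"].sum()) for e in d])
m=d[0]["region"].astype(float);np.save("w8m.npy",m)
for v in range(150,400,20):
    u=np.flatnonzero(m[v]);print(v,u[[0,-1]] if len(u) else 0,end=" ")
# predicted wedge for grip offsets
W=lambda g:(WEDGE-[.002,g,.0126])@Ro.from_euler("z",yaw).as_matrix().T+p
for g in(.008,.012,.018):
    q=proj(W(g),c).round();print(g,q[:5].tolist(),q[5:].tolist())
E
```

```text
t: 19.62
tcp_pos: [0.5354, 0.0246, 0.2109]
tool_rot: [0.692, 0.722, -0.001, 0.0]
ft_force: [-0.8, 0.8, -1.1]
opening: 0.33
grip_force: 59.6
[0.53541944 0.02458372 0.21091386] 0.043049871966617026
[(0.6, [316.0, 287.1], np.int64(16633))]
150 0 170 0 190 [277 352] 210 [274 353] 230 [274 354] 250 [275 353] 270 [276 351] 290 [277 352] 310 [279 348] 330 [280 347] 350 [281 344] 370 [280 340] 390 [282 337] 0.008 [[289.0, 409.0], [325.0, 409.0], [348.0, 277.0], [351.0, 174.0], [281.0, 174.0]] [[284.0, 458.0], [327.0, 458.0], [355.0, 310.0], [360.0, 188.0], [274.0, 188.0]]
0.012 [[289.0, 415.0], [325.0, 415.0], [348.0, 284.0], [351.0, 184.0], [282.0, 184.0]] [[285.0, 464.0], [327.0, 464.0], [354.0, 318.0], [359.0, 200.0], [274.0, 200.0]]
0.018 [[289.0, 423.0], [325.0, 423.0], [347.0, 296.0], [351.0, 197.0], [282.0, 197.0]] [[285.0, 473.0], [327.0, 473.0], [354.0, 331.0], [359.0, 216.0], [275.0, 216.0]]
```

Run:
```python
import numpy as np,cv2
m=np.load("w8m.npy");im=cv2.imread("pics/w8r.png")
print(np.flatnonzero(m.any(1))[[0,-1]],[(v,im[v,315].tolist()) for v in range(166,212,2)])
```

```text
[180 421] [(166, [128, 145, 153]), (168, [130, 146, 154]), (170, [129, 146, 154]), (172, [130, 145, 156]), (174, [128, 143, 153]), (176, [130, 147, 156]), (178, [128, 143, 152]), (180, [85, 109, 131]), (182, [61, 90, 121]), (184, [67, 98, 128]), (186, [62, 93, 124]), (188, [62, 92, 122]), (190, [63, 93, 123]), (192, [61, 89, 119]), (194, [81, 120, 161]), (196, [99, 147, 195]), (198, [106, 153, 206]), (200, [100, 152, 202]), (202, [101, 150, 200]), (204, [101, 150, 200]), (206, [103, 152, 202]), (208, [103, 153, 202]), (210, [102, 151, 201])]
```

```bash
python3 -m handwheel '[[0,0,0.6,-0.0014],[0,0,0.5,0],[0,0,0.05,0],[0,0,0.05,0]]'; python3 -m handwheel '[[0,0,0.05,0],[0,0,0.05,0]]';python3 -m handwheel '[[0,0,0.05,0],[0,0,0.05,0]]'
```

```text
t: 20.23
tcp_pos: [0.5356, 0.031, 0.1525]
tool_rot: [0.685, 0.729, 0.001, 0.0]
ft_force: [0.2, 0.3, -0.6]
opening: 0.329
grip_force: 59.6
t: 20.48
tcp_pos: [0.5359, 0.0298, 0.1476]
tool_rot: [0.686, 0.728, 0.001, 0.001]
ft_force: [-0.8, -2.3, 5.4]
opening: 0.332
grip_force: 60.4
t: 20.72
tcp_pos: [0.5368, 0.029, 0.1434]
tool_rot: [0.686, 0.728, 0.001, 0.002]
ft_force: [-1.1, -2.6, 6.5]
opening: 0.328
grip_force: 58.7
```

```bash
python3 -m handwheel '[[0,0,0.05,0],[0,0,0.05,0],[0,0,0.04,0]]'; python3 -m handwheel '[[0,0,0.03,0],[0,0,0.03,0]]'; python3 -m handwheel '[[0,0,0.03,0],[0,0,0.03,0]]'
```

```text
t: 21.1
tcp_pos: [0.5363, 0.0281, 0.1361]
tool_rot: [0.686, 0.727, -0.0, 0.002]
ft_force: [-2.4, -4.1, 7.9]
opening: 0.327
grip_force: 58.7
t: 21.35
tcp_pos: [0.5362, 0.0275, 0.1331]
tool_rot: [0.686, 0.727, -0.001, 0.002]
ft_force: [-2.1, -5.3, 7.6]
opening: 0.326
grip_force: 58.7
t: 21.6
tcp_pos: [0.5363, 0.027, 0.1315]
tool_rot: [0.686, 0.727, -0.001, 0.002]
ft_force: [-7.6, -8.5, 24.7]
opening: 0.333
grip_force: 60.7
```

```bash
python3 -m handwheel '[[0,0,-0.35,0],[0,0,-0.35,0.0009],[0.765,-0.09,0,0],[0.765,-0.09,0,0],[0,0,0,0],[0,0,0,0]]'
```

```text
t: 22.35
tcp_pos: [0.5223, 0.1052, 0.1642]
tool_rot: [0.688, 0.726, -0.0, 0.0]
ft_force: [0.0, -0.6, -1.8]
opening: 0.327
grip_force: 59.1
```

```bash
python3 -m handwheel '[[-0.04,0.01,0.1,0],[0,0,0.1,0],[0,0,0,0]]'; python3 -m handwheel '[[0,0,0.06,0],[0,0,0.058,0],[0,0,0,0]]'
```

```text
t: 22.72
tcp_pos: [0.5221, 0.1027, 0.1531]
tool_rot: [0.688, 0.726, -0.001, -0.0]
ft_force: [-1.1, 0.4, 0.4]
opening: 0.332
grip_force: 59.6
t: 23.1
tcp_pos: [0.5214, 0.1037, 0.1472]
tool_rot: [0.688, 0.726, -0.001, -0.001]
ft_force: [-4.8, 1.2, 0.9]
opening: 0.331
grip_force: 59.8
```

```bash
python3 -m handwheel '[[0,-0.03,0,0],[0,0,0,0]]'; python3 -m handwheel '[[-0.04,0,0.015,0],[-0.04,0,0.015,0],[0,0,0,0]]'
```

```text
t: 23.35
tcp_pos: [0.5212, 0.1034, 0.1478]
tool_rot: [0.688, 0.726, 0.0, 0.0]
ft_force: [-2.1, -0.4, -2.3]
opening: 0.327
grip_force: 59.6
t: 23.72
tcp_pos: [0.5211, 0.0993, 0.1463]
tool_rot: [0.688, 0.726, -0.0, -0.0]
ft_force: [-4.1, -0.0, -0.3]
opening: 0.328
grip_force: 59.8
```

```bash
python3 -m handwheel '[[0,-0.02,0,0],[0,0,0,0]]'; python3 -m handwheel '[[-0.04,0,0.015,0],[-0.04,0,0.015,0],[0,0,0,0]]'
```

```text
t: 23.98
tcp_pos: [0.5208, 0.0992, 0.1465]
tool_rot: [0.688, 0.726, 0.0, 0.0]
ft_force: [-2.3, 0.3, -1.3]
opening: 0.33
grip_force: 59.7
t: 24.35
tcp_pos: [0.5209, 0.0956, 0.1451]
tool_rot: [0.688, 0.726, 0.0, 0.0]
ft_force: [-3.5, 1.7, 0.2]
opening: 0.329
grip_force: 59.9
```

```bash
python3 -m handwheel '[[0,-0.02,0,0],[-0.04,0,0.015,0],[-0.04,0,0.015,0],[0,0,0,0]]'; python3 -m handwheel '[[-0.04,0,0.015,0],[0,0,0,0]]'
```

```text
t: 24.85
tcp_pos: [0.5209, 0.0924, 0.1441]
tool_rot: [0.688, 0.726, 0.002, 0.0]
ft_force: [-0.7, 4.5, 3.5]
opening: 0.326
grip_force: 60.3
t: 25.1
tcp_pos: [0.521, 0.0908, 0.1435]
tool_rot: [0.688, 0.726, 0.002, 0.0]
ft_force: [-0.9, 5.8, 4.5]
opening: 0.329
grip_force: 60.5
```

```bash
python3 -m handwheel '[[0,0,0,0],[0,0,0,0],[0,0,0,0]]' 0.15; python3 -m handwheel '[[0,0,0,0],[0,0,-0.3,0],[0,0,-0.8,0],[0,0,-1,0],[0,0,0,0]]' -0.3
python3 - <<'E'
from plant import *
from h import *
c=camera_params("wrist");cv2.imwrite("pics/w9.png",camera("wrist")[:,:,::-1]);np.save("w9c.npy",c,allow_pickle=True)
for l in("wedge","stone"):
    d=masks_of("wrist",l);print(l,[(e["p"],e["centre"],e["region"].sum()) for e in d])
    if d:np.save(f"w9{l}.npy",d[0]["region"])
    if l=="wedge" and d:
        x=np.array([.4703,-.0523,.052,.0506]);R=Rbed(x[2])
        r=fit(lambda p:(WEDGE@Ro.from_euler("yz",[p[3],p[2]]).as_matrix().T+[p[0],p[1],0])@R.T+x[[0,1,3]],[(d[0]["region"].astype(float),c)],[[.063,.155,0,0],[.063,.155,0,.2]],[.01,.01,.03,.05]);print(r.x,r.fun)
E
```

```text
t: 25.48
tcp_pos: [0.5198, 0.0885, 0.1423]
tool_rot: [0.688, 0.726, -0.001, 0.0]
ft_force: [-0.1, 0.3, -0.5]
opening: 0.427
grip_force: 0.0
t: 26.1
tcp_pos: [0.5225, 0.0907, 0.2527]
tool_rot: [0.688, 0.726, 0.004, 0.003]
ft_force: [0.3, -0.2, -0.8]
opening: 0.649
grip_force: 0.0
wedge [(0.7, [311.7, 219.0], np.int64(6042))]
[ 0.06070298  0.14652805 -0.00262316  0.07659653] 0.036162923726281826
stone [(0.74, [271.7, 277.5], np.int64(6714))]
```

View pics/w9.png

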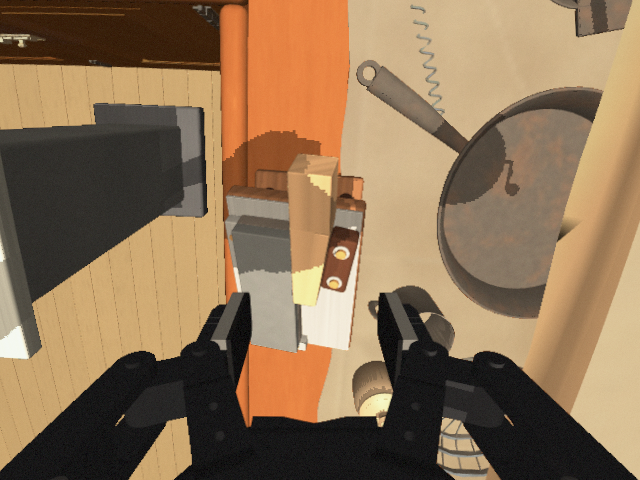

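```bash
python3 -m handwheel '[[-0.36,-0.1,0,0],[0,0,0,0],[0,0,0,0],[0,0,0,0],[0,0,1,0],[0,0,0.7,0],[0,0,0,0]]' 1; python3 -m handwheel '[[0,0,0.1,0],[0,0,0.05,0],[0,0,0.05,0]]'
```

```text
t: 27.12
tcp_pos: [0.5141, 0.0712, 0.1605]
tool_rot: [0.687, 0.726, -0.002, -0.002]
ft_force: [0.0, -0.3, -0.3]
opening: -0.001
grip_force: 0.0
t: 27.5
tcp_pos: [0.5166, 0.0713, 0.1535]
tool_rot: [0.688, 0.726, 0.001, 0.001]
ft_force: [-0.4, -0.0, -0.4]
opening: -0.002
grip_force: 0.0
```

```bash
python3 -m handwheel '[[0,0,0.06,0],[0,0,0.06,0],[0,0,0,0]]'; python3 -m handwheel '[[0,0,0.04,0],[0,0,0.04,0]]'
```

```text
t: 27.88
tcp_pos: [0.5158, 0.0711, 0.1464]
tool_rot: [0.688, 0.726, -0.0, -0.0]
ft_force: [0.3, -0.8, 0.4]
opening: 0.003
grip_force: 0.0
t: 28.12
tcp_pos: [0.5164, 0.0714, 0.1431]
tool_rot: [0.688, 0.726, 0.0, 0.0]
ft_force: [-2.6, -0.9, 10.9]
opening: 0.001
grip_force: 5.4
```

```bash
python3 -m handwheel '[[0,0,-0.4,0],[0,0,-0.8,0],[0.97,0.09,0,0],[0.97,0.09,0,0],[0,0,0.6,0],[0,0,0.55,0],[0,0,0,0]]'; python3 -m handwheel '[[-0.08,0,0.03,0],[-0.08,0,0.03,0]]'
```

```text
t: 29.0
tcp_pos: [0.5182, 0.1678, 0.1433]
tool_rot: [0.688, 0.726, -0.002, -0.001]
ft_force: [0.9, -0.2, 1.0]
opening: -0.001
grip_force: 0.0
t: 29.25
tcp_pos: [0.5209, 0.1604, 0.1433]
tool_rot: [0.688, 0.726, 0.001, 0.001]
ft_force: [0.1, -0.4, 0.5]
opening: -0.005
grip_force: 0.0
```

```bash
python3 -m handwheel '[[-0.06,0,0,0],[-0.06,0,0,0],[0,0,0,0]]'; python3 -m handwheel '[[-0.04,0,0.01,0],[-0.04,0,0.01,0]]'
```

```text
t: 29.62
tcp_pos: [0.5206, 0.1541, 0.1424]
tool_rot: [0.688, 0.726, 0.0, 0.0]
ft_force: [0.6, -0.4, -0.5]
opening: 0.001
grip_force: 0.0
t: 29.88
tcp_pos: [0.5207, 0.1531, 0.1419]
tool_rot: [0.687, 0.726, 0.002, -0.001]
ft_force: [-2.2, 7.2, 3.1]
opening: -0.001
grip_force: 3.8
```

```bash
python3 -m handwheel '[[-0.02,0,0.007,0],[0,0,0,0]]'; python3 -m handwheel '[[-0.015,0,0.005,0],[0,0,0,0]]'
```

```text
t: 30.12
tcp_pos: [0.5206, 0.1531, 0.1419]
tool_rot: [0.687, 0.727, 0.002, -0.001]
ft_force: [-2.0, 6.8, 3.7]
opening: 0.001
grip_force: 3.6
t: 30.38
tcp_pos: [0.5207, 0.1531, 0.1418]
tool_rot: [0.687, 0.727, 0.003, -0.001]
ft_force: [-2.2, 7.5, 4.1]
opening: -0.001
grip_force: 4.2
```

```bash
python3 -m handwheel '[[-0.04,0,0.014,0],[0,0,0,0]]'; python3 -m handwheel '[[-0.04,0,0.014,0],[0,0,0,0]]'
```

```text
t: 30.62
tcp_pos: [0.5207, 0.1529, 0.1417]
tool_rot: [0.686, 0.727, 0.004, -0.002]
ft_force: [-2.8, 10.0, 5.1]
opening: 0.001
grip_force: 5.8
t: 30.88
tcp_pos: [0.5207, 0.1527, 0.1416]
tool_rot: [0.686, 0.728, 0.005, -0.003]
ft_force: [-4.0, 12.8, 8.5]
opening: -0.001
grip_force: 7.4
```

```bash
python3 -m handwheel '[[-0.02,0,0.007,0],[0,0,0,0],[0,0,0,0]]'; python3 -m handwheel '[[0.2,0,-0.05,0],[0.4,0,-0.1,0],[0.4,0,-1,0],[0,0,-1,0],[-0.5,0,0,0],[-1,0,0,0],[-0.6,0,0,0],[0,0,0,0]]'
python3 - <<'E'
from plant import *
from h import *
c=camera_params("wrist");cv2.imwrite("pics/w10.png",camera("wrist")[:,:,::-1])
x=np.array([.4703,-.0523,.052,.0506]);R=Rbed(x[2])
d=masks_of("wrist","wedge");e=masks_of("wrist","stone")
print([(k["p"],k["region"].sum()) for k in d+e])
r=fit(lambda p:(WEDGE@Ro.from_euler("yz",[p[3],p[2]]).as_matrix().T+[p[0],p[1],0])@R.T+x[[0,1,3]],[(d[0]["region"].astype(float),c)],[[.063,.15,0,0],[.063,.15,0,.1]],[.01,.01,.03,.05]);print("wedge",r.x,r.fun)
S=np.array(e[0]["region"]).astype(float);u=np.argwhere(S);print("stone px",u.min(0),u.max(0),proj((STONE+[.025,.075,0])@R.T+x[[0,1,3]],c).round().tolist())
s=state();print(s["t"],s["ft_force"],s["tcp_pos"])
E
```

```text
t: 31.25
tcp_pos: [0.5207, 0.1527, 0.1415]
tool_rot: [0.686, 0.728, 0.006, -0.003]
ft_force: [-5.1, 15.0, 9.6]
opening: 0.007
grip_force: 8.3
t: 32.25
tcp_pos: [0.5243, 0.0859, 0.2459]
tool_rot: [0.69, 0.724, -0.001, 0.0]
ft_force: [-0.1, 0.3, -0.3]
opening: -0.001
grip_force: 0.0
[(0.68, np.int64(4367)), (0.63, np.int64(6064)), (0.92, np.int64(6164))]
wedge [0.08768994 0.11349679 0.06949161 0.09949   ] 0.7588088736599241
stone px [211 229] [346 292] [[259.0, 324.0], [251.0, 344.0], [241.0, 210.0], [229.0, 228.0], [304.0, 333.0], [298.0, 353.0], [300.0, 218.0], [291.0, 237.0]]
32.4 [-0.57147172  0.07968148  0.98331471] [0.52380732 0.09023408 0.24637881]
```

Run:
```python
from plant import *
from h import *
c=camera_params("wrist");camera("wrist")
x=np.array([.4703,-.0523,.052,.0506]);R=Rbed(x[2])
for k in masks_of("wrist","wedge"):
    r=fit(lambda p:(WEDGE@Ro.from_euler("yz",[p[3],p[2]]).as_matrix().T+[p[0],p[1],0])@R.T+x[[0,1,3]],[(k["region"].astype(float),c)],[[.063,.148,0,0]],[.01,.01,.03,.05]);print("wedge",k["p"],k["centre"],r.x.round(4),round(r.fun,3))
w=np.load("w9wedge.npy");k=np.argwhere(w);print("before px",k.min(0),k.max(0))
m=masks_of("wrist","stone")[0]["region"].astype(float)
r=fit(lambda p:(STONE@Ro.from_euler("z",p[2]).as_matrix().T+[p[0],p[1],0])@R.T+x[[0,1,3]],[(m,c)],[[.025,.075,0]],[.01,.01,.03]);print("stone",r.x.round(4),round(r.fun,3))
```

```text
wedge 0.95 [314.6, 213.9] [ 0.061   0.1462 -0.0039  0.0646] 0.109
before px [154 288] [306 337]
stone [ 0.014   0.0745 -0.1666] 0.256
```

Run:
```python
from h import *
x=np.array([.4703,-.0523,.052,.0506]);R=Rbed(x[2])
def F(M,m,c,roll,x0):
    n=4 if roll else 3
    return fit(lambda p:(M@Ro.from_euler("yz",[p[3] if roll else 0,p[2]]).as_matrix().T+[p[0],p[1],0])@R.T+x[[0,1,3]],[(m,c)],[x0[:n]],[.01,.01,.03,.05][:n])
c=np.load("w9c.npy",allow_pickle=True).item();w=np.load("w9wedge.npy").astype(float)
c6=np.load("w6c.npy",allow_pickle=True).item();s=np.load("w6s.npy").astype(float)
for roll in(0,1):
    r=F(WEDGE,w,c,roll,[.063,.148,0,0]);print("wedge",r.x.round(4),round(r.fun,3))
    r=F(STONE,s,c6,roll,[.025,.075,0,0]);print("stone",r.x.round(4),round(r.fun,3))
s9=np.argwhere(np.load("w9stone.npy"));print(s9.min(0),s9.max(0),proj((STONE+[.025,.075,0])@R.T+x[[0,1,3]],c).round().tolist())
```

```text
wedge [ 0.0621  0.1466 -0.0065] 0.065
stone [ 0.0238  0.0743 -0.0041] 0.048
wedge [ 0.0606  0.1465 -0.0036  0.0812] 0.036
stone [0.0224 0.0743 0.0004 0.1434] 0.023
[216 233] [351 302] [[259.0, 325.0], [251.0, 344.0], [243.0, 214.0], [231.0, 232.0], [303.0, 334.0], [297.0, 353.0], [301.0, 222.0], [293.0, 241.0]]
```

Run:
```python
from h import *
x=np.array([.4703,-.0523,.052,.0506]);R=Rbed(x[2]);c=np.load("w6c.npy",allow_pickle=True).item()
g=cv2.imread("pics/w6r.png").astype(int).mean(2).astype(int)
for v in(60,80,100): print(v,"L",list(zip(range(252,280),g[v,252:280])),"R",list(zip(range(326,346),g[v,326:346])))
for y in(.115,.13,.145):
    for M in ("flat","rolled"):
        P=np.array([[0,y,.025],[0,y,0],[.05,y,.025],[.05,y,0]])
        if M=="rolled": P=(P-[.05,0,0])@Ro.from_euler("y",.2).as_matrix().T+[.05,0,0]
        print(y,M,"TL BL TR BR",proj(P@R.T+x[[0,1,3]],c).round(1).tolist())
    print("rail top out,in, plate left",proj(np.array([[-.012,y,.011],[0,y,.011],[-.012,y,0]])@R.T+x[[0,1,3]],c).round(1).tolist())
```

```text
60 L [(252, np.int64(117)), (253, np.int64(118)), (254, np.int64(121)), (255, np.int64(123)), (256, np.int64(122)), (257, np.int64(121)), (258, np.int64(145)), (259, np.int64(204)), (260, np.int64(199)), (261, np.int64(171)), (262, np.int64(171)), (263, np.int64(167)), (264, np.int64(166)), (265, np.int64(169)), (266, np.int64(167)), (267, np.int64(127)), (268, np.int64(148)), (269, np.int64(146)), (270, np.int64(145)), (271, np.int64(148)), (272, np.int64(146)), (273, np.int64(149)), (274, np.int64(148)), (275, np.int64(145)), (276, np.int64(149)), (277, np.int64(148)), (278, np.int64(147)), (279, np.int64(147))] R [(326, np.int64(147)), (327, np.int64(147)), (328, np.int64(147)), (329, np.int64(146)), (330, np.int64(147)), (331, np.int64(149)), (332, np.int64(145)), (333, np.int64(142)), (334, np.int64(95)), (335, np.int64(63)), (336, np.int64(73)), (337, np.int64(66)), (338, np.int64(64)), (339, np.int64(160)), (340, np.int64(207)), (341, np.int64(213)), (342, np.int64(214)), (343, np.int64(213)), (344, np.int64(214)), (345, np.int64(215))]
80 L [(252, np.int64(116)), (253, np.int
[... 2111 characters left out ...]
3, 88.3], [279.1, 79.3], [334.5, 92.9], [340.1, 83.3]]
0.115 rolled TL BL TR BR [[273.0, 92.6], [276.6, 82.8], [341.3, 93.1], [340.1, 83.3]]
rail top out,in, plate left [[260.5, 82.2], [275.0, 83.1], [265.1, 78.4]]
0.13 flat TL BL TR BR [[267.9, 67.4], [278.1, 59.6], [335.2, 71.4], [341.0, 63.1]]
0.13 rolled TL BL TR BR [[271.6, 71.1], [275.4, 62.6], [342.3, 71.6], [341.0, 63.1]]
rail top out,in, plate left [[258.9, 62.1], [273.8, 62.9], [263.6, 58.8]]
0.145 flat TL BL TR BR [[266.3, 45.2], [277.0, 38.7], [336.0, 48.4], [341.9, 41.6]]
0.145 rolled TL BL TR BR [[270.1, 48.2], [274.2, 41.2], [343.3, 48.7], [341.9, 41.6]]
rail top out,in, plate left [[257.1, 40.8], [272.5, 41.4], [262.1, 38.1]]
```

```bash
python3 -c "
from plant import *
print(job_done())"
```

```text
the job is handed in; nothing more can be done
None
```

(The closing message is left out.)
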